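# Fit the depth stop to a clamped dibber

## Task

Set the dibber up for shallow sowing: swing the yellow hasp well clear of the dibber's point, slide the long blue spacer fully down the upright steel stem onto its shoulder, then slide the aluminium stop cup down on top of it, wide rim upward. Lower both parts with the gripper, do not let them fall down the stem, and finally swing the hasp fully back over the point. Leave the saucer, short spacer, pot, funnel and skewers where they stand.

Things in the scene. Friction and masses are not known exactly. Their poses are not given: they have to be found in the camera images.
- stand: Fixed wooden stand holding a stainless dibber point up. Origin on the bench under the stem's axis, z up. Base plate 76 mm (x) by 165 mm (y from -44 to +121), 12 mm thick. Under the steel shoulder: a 56 mm square block to height 48 mm, then a 42 mm round handle end to 58 mm. Hasp post, 18 mm in diameter, at y = +85 mm, 157 mm high.
- shoulder (a point): Centre of the steel shoulder (36 mm diameter, top 65 mm above the bench) on which the spacer must come to sit; z points up along the stem. The stem is 18 mm in diameter and straight from here to 65 mm above the shoulder, then tapers over 20 mm to the point.
- point (a point): Tip of the dibber, 150 mm above the bench, 85 mm above the shoulder, 6 mm in diameter there.
- keeper (a joint): Swing of the yellow hasp about the vertical pivot on the post, in rad: 0 = over the dibber's point (end stop), grows counter-clockwise seen from above as it swings off, to 1.9. It stays where it is left (light friction).
- keeper_pivot (a point): Point on the vertical hinge axis of the hasp, at the underside of its strap, 158 mm above the bench, 85 mm from the stem's axis. The strap is 24 mm wide, 6 mm thick (158 to 164 mm above the bench).
- keeper_knob (a point): Centre of the top face of the hasp's round upright black knob, 198 mm above the bench; knob 16 mm in diameter and 34 mm tall, standing on the strap's free end 85 mm from the hinge axis, above the point when the hasp is shut.
- spacer: Long blue plastic spacer tube standing in the saucer: 30 mm outside diameter, 21 mm bore, 50 mm tall. Origin at the centre of its underside, z up its bore.
- stop_cup: Aluminium stop cup standing on the bench, wide rim up: lower 10 mm is a 32 mm diameter hub, upper 10 mm a 45 mm diameter rim, 21 mm bore right through, 20 mm tall. Origin at the centre of its underside, z up its bore. On the seated spacer its underside is 50 mm above the shoulder.
- short_spacer: Short blue spacer, 30 mm outside diameter, 21 mm bore, 25 mm tall, standing in the saucer about 58 mm from the long one; not used. Origin at the centre of its underside.
- saucer: Terracotta saucer on the bench, 144 mm in diameter and 22 mm high, holding both spacers. Origin at the centre of its underside.
- pot: Small black plastic pot near the stop cup, 80 mm in diameter at the rim, 65 mm tall. Origin at the centre of its underside.
- funnel: Green plastic funnel standing mouth down near the stop cup, 80 mm in diameter at the bench, narrowing to a 12 mm stem, 90 mm tall. Origin at the centre of its underside.
- skewers: Bundle of bamboo skewers lying on the bench behind the stand, 200 mm long along its x, 30 mm wide and about 33 mm high at the steel spring clip in its middle. Origin at the centre of its underside.

How it is judged:
By the outcome, as a careful person would: the job done as asked, in the order asked, and still so for the second after the job is handed in, with the robot touching nothing.
It also fails if it takes over 72 s, if anything falls off the work surface, if the arm or the gripper's body presses on something with over 40 N, if the wrist force passes 120 N, or if a joint passes its speed limit or range.

## Robot

A 6-joint arm with a two-finger parallel gripper is mounted at the origin on the work surface. World frame = base frame: x ahead of the robot, y to its left, z up, the work surface at z = 0. Lengths are in m, angles in rad, forces in N, time in s.
With the tool pointing down it reaches from about 0.275 to 0.825 m from the base axis. Payload 4.9 kg.
Tool frame: the origin (TCP) lies midway between the tips of the shut fingers; the grasp point (between the pads) lies 19 mm behind it (grip_point_offset is the distance from the TCP to the grasp point, in m); z points along the fingers, x is the direction in which the jaws open and shut, and the axes are right-handed (so a half turn about z gives the same grasp; the last joint's range is limited). The gripper opens to 85 mm and grips with 20 to 120 N. Pads are 22 mm wide; open, the fingers measure 114 mm over their backs; the gripper's body (76 mm by 85 mm) begins 54 mm behind the grasp point. The pads swing forward as they close: fully open they stand 13 mm farther back than shut.
Start: joints at [-1.387, 0.326, -0.193, 1.052, 0, 1.437], TCP at [0.172, -0.522, 0.231] pointing down, gripper open.
Joint ranges: [-2.65, 2.65], [-0.97, 1.79], [-1.3, 1.35], [-1.93, 2.1], [-1.47, 1.37], [-3.14, 3.14]. Speed limits (rad/s): [2.57, 2.57, 3.14, 3.14, 3.14, 3.14].

## Interface

Orientations are given as a rotation vector (axis times angle).
In Python, from cell import * gives the robot as it stands. Calls block until the motion is done:
- movep(position, orientation): joint-space move of the TCP to a pose.
- move_l(position, velocity=0.15, rot=None, until_force=None): straight line of the TCP; rot=None keeps the orientation; velocity is the mean speed in m/s. With until_force (N) it stops when the force on the tool has changed by that much, and returns True; else False.
- set_joints(angles): joint-space move.
- let_go() and grab(newtons=None): open the fingers fully, or close them until they stop; newtons is the grip in N (None keeps the last).
- sleep(seconds).
- ik(position, orientation): joint angles nearest the present ones, or None.
- get_state(): the state.
- grab_frame(name): name is "scene" or "top" or "wrist"; returns a dict with "img" (400x640x3 uint8, red, green, blue), "fx", "fy", "cx", "cy" (pixels), "cam_to_world" (4x4, takes a point from camera to world coordinates); the wrist camera has in their place "T_tool_cam" (4x4, takes a point from camera to tool coordinates, whose origin is the TCP and whose axes are the tool frame's). Camera axes: x right, y down, z forward; pixel columns grow to the right and rows downward; lengths in m; the calibration is good to about 2 mm. The wrist camera is an equidistant fisheye: a pixel r from the principal point sees the ray r / f radians off the axis. A picture is of the moment at which its call begins: read the wrist's pose just before it. There is no depth.
A pose or a line that the arm cannot do raises MotionError and nothing moves.
- sign_off(): hands the job in, once; it reports no verdict.
Trained networks look in the newest picture that a camera, given by its name, has taken for a name from the list of things; names that differ only in an ending like _2 or _b are one class to them, and where a whole thing is asked for, a point or a joint stands for the part that bears it (a point fixed in the world has none). Each returns a list of dicts, best first, with "score" (0 to 1); they miss things now and then, are a little off and sometimes report something else, mostly with a low value. They report only what shows in the picture. A call takes as long as a camera call.
- spot_in(camera, name): "centre" ([column, row] in pixels, amid what is visible of it).
- silhouettes(camera, name): "mask" (400x640 bool, what is visible of it) and "centre" ([column, row] in pixels, amid what is visible of it).
- tip_of(camera, name): "centre" ([column, row] in pixels: a listed point, or the origin of a listed thing).
The state is a dict: "clock": time; "q": joint angles; "joint_velocities": joint speeds; "tau": joint torques, N m; "position": TCP position; "eef_rot": TCP orientation; "contact_force": force on the tool from outside, world axes, zero at the start; "wrist_torque": the same for the moment, N m; "finger_gap": opening from 0.0 (shut) to 1.0 (fully open).
Only numpy, scipy, OpenCV 4.12 (cv2) and the standard library are available. Lean on these libraries where they do the work, as an engineer would, in place of code of your own. Each camera call takes 0.05 s, during which the arm holds its last target. There are 200 camera calls.

## Working session

There is one attempt and no reset: what is moved stays moved. The work goes in short steps, each a Python script; the robot and the scene stay as the last script left them, time stands still between calls to the robot, and variables do not carry over. Pictures are saved under pics/ and viewed, about 8 in all and at most 12, crops included, and the job is handed in when it is done.

```bash
mkdir -p pics; ls
cat > h.py <<'E'
from cell import *
import numpy as np, cv2
from scipy.spatial.transform import Rotation as R
def ray(f,px,pose=None):
    x=(px[0]-f["cx"])/f["fx"]; y=(px[1]-f["cy"])/f["fy"]
    if "T_tool_cam" in f:
        r=np.hypot(x,y); d=np.array([x/r*np.sin(r),y/r*np.sin(r),np.cos(r)]) if r>1e-9 else np.array([0,0,1.])
        T=np.eye(4);T[:3,:3]=R.from_rotvec(pose[1]).as_matrix();T[:3,3]=pose[0];T=T@f["T_tool_cam"]
    else:
        d=np.array([x,y,1.]);T=np.array(f["cam_to_world"])
    return T[:3,3],T[:3,:3]@d/np.linalg.norm(d)
def atz(f,px,z,pose=None):
    o,d=ray(f,px,pose); return o+d*(z-o[2])/d[2]
def tri(rays):
    A=np.zeros((3,3));b=np.zeros(3)
    for o,d in rays:
        P=np.eye(3)-np.outer(d,d);A+=P;b+=P@o
    p=np.linalg.solve(A,b);return p,[np.linalg.norm((np.eye(3)-np.outer(d,d))@(p-o)) for o,d in rays]
def pose():
    s=get_state();return np.array(s["position"]),np.array(s["eef_rot"])
def save(f,n): cv2.imwrite("pics/%s.png"%n,f["img"][:,:,::-1])
E
python3 - <<'E'
from h import *
s=get_state();print(s)
F={c:grab_frame(c) for c in("scene","top")}
for c in F: save(F[c],c+"0"); print(c,np.round(F[c]["cam_to_world"],3).tolist(),F[c]["fx"])
Z=dict(stand=0,shoulder=.065,point=.15,keeper_pivot=.158,keeper_knob=.198,spacer=.005,stop_cup=0,short_spacer=.005,saucer=0,pot=0,funnel=0,skewers=0)
for n,z in Z.items():
    for c in F:
        for d in tip_of(c,n)[:2]: print(n,c,round(d["score"],2),np.round(d["centre"],1),np.round(atz(F[c],d["centre"],z),4))
E
cd pics; python3 -c "
import cv2,numpy as np
cv2.imwrite('a.png',cv2.resize(np.vstack([cv2.imread('scene0.png'),cv2.imread('top0.png')]),(480,600)))"
```

```text
pics
{'clock': 0.0, 'q': array([-1.38721529e+00,  3.26957517e-01, -1.93597661e-01,  1.05201210e+00,
       -3.23795346e-06,  1.43659334e+00]), 'joint_velocities': array([ 0.00054634, -0.00020335, -0.00059878, -0.00043173, -0.00018291,
        0.00013445]), 'tau': array([ 1.46874668e-04, -4.43404448e+01,  2.62435126e+01,  1.54117477e-02,
        2.54282492e-05, -1.17081623e-05]), 'position': array([ 0.17175296, -0.5218681 ,  0.23048919]), 'eef_rot': array([-2.54395668e+00,  1.84125758e+00,  2.01771838e-03]), 'contact_force': array([ 0.96827169, -0.37504364, -0.66025807]), 'wrist_torque': array([ 0.00276998, -0.00157151,  0.04878964]), 'finger_gap': 0.9992155367918799}
scene [[-0.303, 0.674, -0.674, 1.231], [0.953, 0.225, -0.203, 0.227], [0.015, -0.704, -0.71, 0.848], [0.0, 0.0, 0.0, 1.0]] 427.57348721172656
top [[0.019, -0.982, 0.19, 0.34], [-1.0, -0.018, 0.006, -0.001], [-0.002, -0.19, -0.982, 1.304], [0.0, 0.0, 0.0, 1.0]] 490.9118129767602
stand scene 0.66 [315.4 229.9] [ 0.5487 -0.0112  0.    ]
stand top 0.65 [323.8 221.6] [ 0.5419 -0.0219  0.    ]
shoulder scene 0.76 [309.5 210.6]
[... 885 characters left out ...]
0.4219 -0.2943  0.    ]
short_spacer scene 0.53 [424.6 255.5] [0.5462 0.2716 0.005 ]
short_spacer scene 0.53 [421.2 249.9] [0.5316 0.2609 0.005 ]
short_spacer top 0.46 [214.4 215.7] [0.5517 0.2719 0.005 ]
saucer scene 0.7 [420.2 249.4] [0.5266 0.2585 0.    ]
saucer top 0.61 [217.5 224.6] [0.5285 0.2632 0.    ]
pot scene 0.92 [223.6 196.2] [ 0.5127 -0.2939  0.    ]
pot scene 0.62 [418.6 251.7] [0.5351 0.2558 0.    ]
pot top 0.74 [431.3 234.6] [ 0.5121 -0.3096  0.    ]
funnel scene 0.66 [264.9 160.2] [ 0.3335 -0.2473  0.    ]
funnel top 0.7 [410.9 304.9] [ 0.3271 -0.2516  0.    ]
skewers scene 0.66 [260.8 286.9] [ 0.7516 -0.0751  0.    ]
skewers top 0.88 [340.6 140.6] [ 0.7699 -0.0651  0.    ]
```

View pics/a.png

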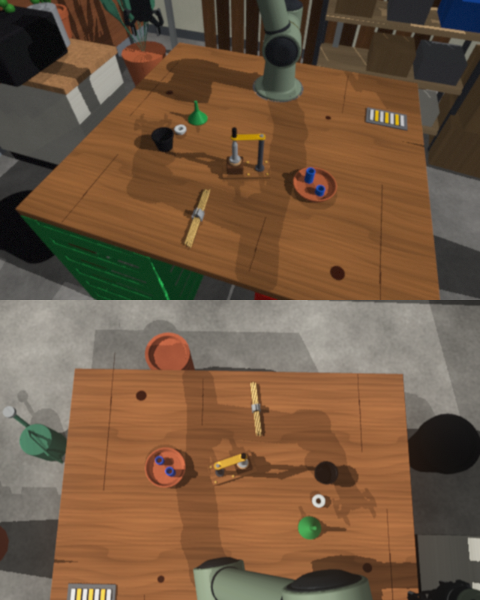

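```bash
cat >> h.py <<'E'
def down(yaw): return (R.from_euler("z",yaw)*R.from_rotvec([np.pi,0,0])).as_rotvec()
def look(names,n=None):
    p=pose();f=grab_frame("wrist")
    if n: save(f,n)
    for k,z in names.items():
        for d in tip_of("wrist",k)[:2]: print(k,round(d["score"],2),np.round(d["centre"],1),np.round(atz(f,d["centre"],z,p),4))
    return f,p
E
python3 - <<'E'
from h import *
F={c:grab_frame(c) for c in("scene","top")}
for n in("point","shoulder","keeper_pivot","keeper_knob","spacer","stop_cup","short_spacer"):
    D={c:tip_of(c,n) for c in F}
    for a in D["scene"][:2]:
        for b in D["top"][:2]:
            p,e=tri([ray(F["scene"],a["centre"]),ray(F["top"],b["centre"])])
            if e[0]<.008: print(n,np.round(p,4),np.round(e[0],4))
movep([.41,-.27,.25],down(0.0))
f,p=look(dict(stop_cup=0,pot=0,funnel=0),"w1")
print(np.round(f["T_tool_cam"],3).tolist(),f["fx"],get_state()["clock"],p)
movep([.50,-.03,.33],down(0.0))
look(dict(point=.15,shoulder=.065,keeper_pivot=.158,keeper_knob=.198,stand=0),"w2")
print(get_state()["clock"],get_state()["q"])
E
python3 -c "
import cv2,numpy as np
cv2.imwrite('pics/b.png',cv2.resize(np.vstack([cv2.imread('pics/w1.png'),cv2.imread('pics/w2.png')]),(480,600)))"
```

```text
point [ 0.5393 -0.0196  0.1609] 0.0002
point [ 0.5245 -0.0204  0.1471] 0.0044
shoulder [ 0.547  -0.0159  0.0645] 0.006
keeper_knob [ 0.5504 -0.0173  0.2108] 0.0003
spacer [0.5133 0.2277 0.011 ] 0.002
stop_cup [ 0.4282 -0.2855 -0.0023] 0.0062
short_spacer [0.5525 0.2705 0.0112] 0.0014
stop_cup 0.56 [332.2 177.9] [ 0.4246 -0.2868  0.    ]
pot 0.71 [402.1 190.1] [ 0.519 -0.303  0.   ]
funnel 0.71 [257.8 154.7] [ 0.3283 -0.2554  0.    ]
[[1.0, 0.001, 0.0, 0.0], [-0.001, 0.953, 0.303, -0.078], [0.0, -0.303, 0.953, -0.142], [0.0, 0.0, 0.0, 1.0]] 309.70691628693146 3.6083 (array([ 0.40974497, -0.27078982,  0.24999626]), array([ 3.14108535e+00, -2.40985144e-03, -1.96277189e-04]))
point 0.9 [365.2 166.1] [ 0.5469 -0.0168  0.15  ]
point 0.53 [347.4 151.1] [ 0.5276 -0.0009  0.15  ]
shoulder 0.74 [353.3 154.8] [ 0.5428 -0.0185  0.065 ]
shoulder 0.71 [471.8 179.1] [ 0.7206 -0.0493  0.065 ]
keeper_pivot 0.92 [338.7  90.8] [0.5176 0.0616 0.158 ]
keeper_pivot 0.37 [360.6 169.4] [ 0.5411 -0.0187  0.158 ]
keeper_knob 0.68 [370.5 178.3] [ 0.5453 -0.0185  0.198 ]
stand 0.76 [350.  148.7] [ 0.5444 -0.0195  0.    ]
stand 0.31 [226.4 277.7] [ 0.326  -0.2519  0.    ]
4.95 [-2.09205123e-01  1.86522870e-01 -1.27458408e-01  1.25739250e+00
 -7.17711903e-05  1.36327834e+00]
```

View pics/b.png

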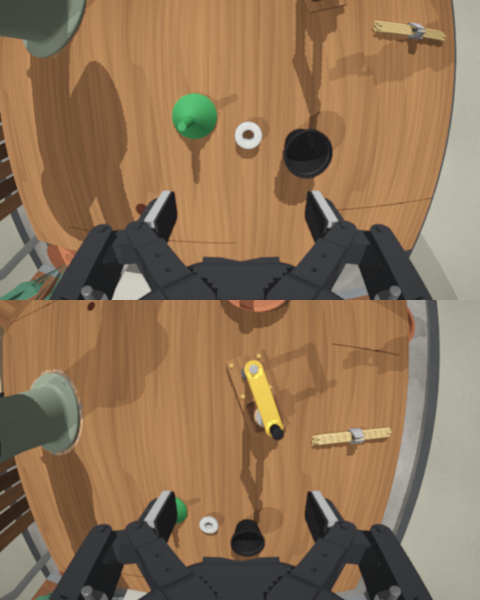

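```bash
cat >> h.py <<'E'
PIV=np.array([.518,.0615]);A0=np.arctan2(-.08,.0265)
def arc(th,off,z):  # off: signed offset along CCW tangent
    a=A0+th;u=np.array([np.cos(a),np.sin(a)]);t=np.array([-u[1],u[0]])
    return np.r_[PIV+.085*u+off*t,z],down(a+np.pi/2)
E
python3 - <<'E'
from h import *
grab(30)
p,r=arc(0,-.045,.24);movep(p,r)
p,r=arc(0,-.045,.174);move_l(p,.2,r)
p,r=arc(0,-.023,.174);move_l(p,.08,r)
for th in np.arange(.3,1.81,.3):
    p,r=arc(th,-.023,.174);move_l(p,.09,r)
    s=get_state();print(round(th,2),np.round(s["contact_force"],1),s["clock"])
p,r=arc(1.8,-.04,.174);move_l(p,.15,r)
p,r=arc(1.8,-.04,.26);move_l(p,.3,r)
let_go()
st=np.array([.5445,-.0185])
# camera above stem: camera is 78mm along -tool y; yaw 0 -> +y
for i,yaw in enumerate((0.3,1.3)):
    ty=R.from_rotvec(down(yaw)).as_matrix()[:2,1]
    movep(np.r_[st+ty*.06,.27],down(yaw))
    f,p=look(dict(point=.15,shoulder=.065,keeper_pivot=.158,keeper_knob=.198),"w3%d"%i)
    print(get_state()["clock"])
E
python3 -c "
import cv2,numpy as np
cv2.imwrite('pics/c.png',cv2.resize(np.vstack([cv2.imread('pics/w30.png'),cv2.imread('pics/w31.png')]),(480,600)))"
```

```text
0.3 [-0.1 -0.8 -0.3] 7.525
0.6 [ 0.1 -0.1 -0.1] 7.975
0.9 [-0.9 -0.  -0.2] 8.425
1.2 [-0.2  0.4 -0.3] 8.875
1.5 [ 0.8 -0.8  0.3] 9.325
1.8 [-1.  -0.3 -0.3] 9.775
point 0.66 [322.5 127.6] [ 0.5465 -0.019   0.15  ]
shoulder 0.98 [320.3 120.7] [ 0.5441 -0.0181  0.065 ]
keeper_pivot 0.62 [317.   26.7] [0.5171 0.0605 0.158 ]
keeper_knob 0.19 [318.7 119.5] [ 0.5411 -0.0111  0.198 ]
12.9
point 0.79 [319.3 127.9] [ 0.5459 -0.0198  0.15  ]
keeper_pivot 0.8 [402.5  68.1] [0.5138 0.0597 0.158 ]
keeper_knob 0.57 [491.4 148.9] [0.5882 0.1059 0.198 ]
14.025
```

View pics/c.png

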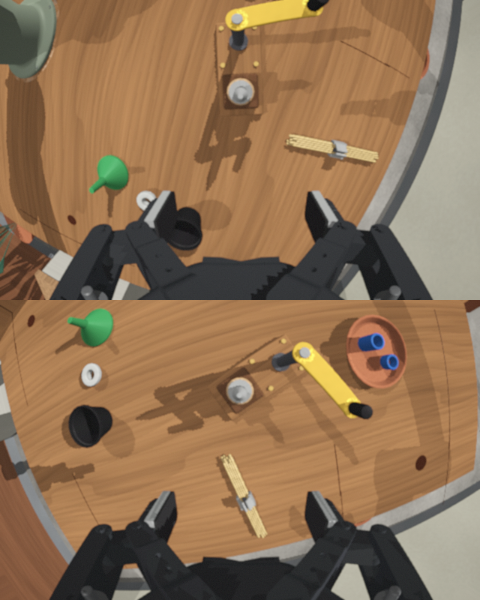

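```bash
cat >> h.py <<'E'
def proj(f,P,pose):
    T=np.eye(4);T[:3,:3]=R.from_rotvec(pose[1]).as_matrix();T[:3,3]=pose[0];T=T@f["T_tool_cam"]
    q=(np.asarray(P)-T[:3,3])@T[:3,:3]
    th=np.arctan2(np.hypot(q[:,0],q[:,1]),q[:,2]);ph=np.arctan2(q[:,1],q[:,0])
    return np.c_[f["cx"]+f["fx"]*th*np.cos(ph),f["cy"]+f["fy"]*th*np.sin(ph)]
def circ(x,y,z,r,n=48):
    a=np.linspace(0,2*np.pi,n);return np.c_[x+r*np.cos(a),y+r*np.sin(a),0*a+z]
def overlay(f,p,cs,c,name,h=50,k=6):
    im=cv2.resize(f["img"][:,:,::-1],None,fx=k,fy=k,interpolation=cv2.INTER_CUBIC)
    for q in cs: cv2.polylines(im,[np.int32((proj(f,circ(*q),p)+.5)*k)],True,(0,255,0),1)
    x,y=[int(v) for v in proj(f,[c],p)[0]];x0=max(x-h,0);y0=max(y-h,0)
    cv2.imwrite("pics/%s.png"%name,im[y0*k:(y+h)*k,x0*k:(x+h)*k]); return x0,y0
def side(*n): 
    I=[cv2.imread("pics/%s.png"%a) for a in n[:-1]];I=[cv2.resize(i,(400,400)) for i in I]
    cv2.imwrite("pics/%s.png"%n[-1],np.hstack(I))
E
python3 - <<'E'
from h import *
f,p=look(dict(point=.15,shoulder=.065))
x,y=.545,-.0187
print(overlay(f,p,[(x,y,.065,.018),(x,y,.15,.003),(x,y,.13,.009)],(x,y,.1),"o1",34))
yaw=np.radians(137);sp=np.array([.514,.231]);ty=R.from_rotvec(down(yaw)).as_matrix()[:2,1]
movep(np.r_[sp+ty*.05,.22],down(yaw));sleep(.2)
f,p=look(dict(spacer=.008,short_spacer=.008,saucer=0))
for d in silhouettes("wrist","spacer")[:2]: print("sil",round(d["score"],2),d["centre"],d["mask"].sum())
x,y=sp
print(overlay(f,p,[(x,y,.055,.015),(x,y,.055,.0105),(x,y,.005,.015)],(x,y,.04),"o2",50));side("o1","o2","d")
np.savez("f2.npz",img=f["img"],p0=p[0],p1=p[1]);print(get_state()["clock"],p)
E
```

```text
point 0.69 [318.3 122.7] [ 0.5415 -0.0197  0.15  ]
shoulder 0.7 [319.  120.8] [ 0.5442 -0.0204  0.065 ]
(286, 88)
spacer 0.94 [321.6 128.7] [0.5141 0.2305 0.008 ]
short_spacer 0.95 [322.1 177.4] [0.5526 0.2726 0.008 ]
saucer 0.59 [327.4 148.1] [0.5251 0.2523 0.    ]
sil 0.93 [323.6, 137.8] 498
(272, 81)
15.8083 (array([0.54887311, 0.26633843, 0.22025488]), array([1.15471925e+00, 2.92115790e+00, 2.84304758e-04]))
```

View pics/d.png

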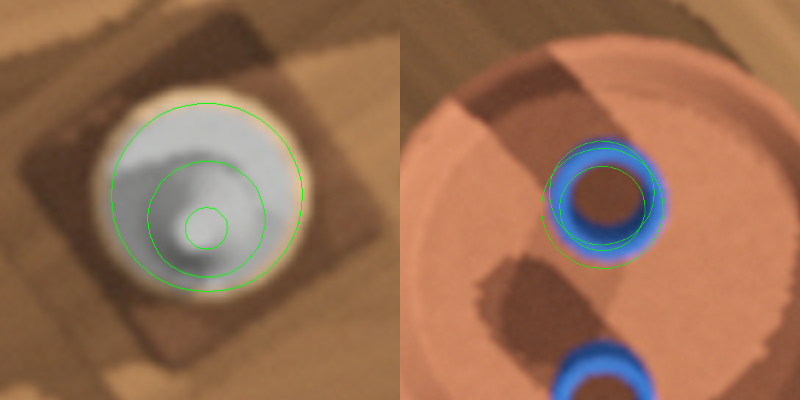

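Run:
```python
from h import *
r=down(np.radians(137));x,y=.5117,.2307
movep([x,y,.11],r);move_l([x,y,.027],.12);sleep(.15)
print(pose());grab(45);s=get_state();print(s["finger_gap"],s["contact_force"],s["clock"])
move_l([x,y,.16],.2);sleep(.2)
f,p=look(dict(spacer=.14));s=get_state();print(s["contact_force"],s["finger_gap"],s["clock"],p)
# tool-frame circles, top of spacer assumed 29 mm behind TCP
zt=p[0][2]+.029
overlay(f,p,[(p[0][0],p[0][1],zt,.015),(p[0][0],p[0][1],zt,.0105),(p[0][0],p[0][1],zt-.05,.015)],(p[0][0],p[0][1],zt-.02),"o3",50)
cv2.imwrite("pics/w4.png",cv2.resize(f["img"][:,:,::-1],(640,400)))
side("o3","w4","e")
```

```text
(array([0.51259432, 0.23100188, 0.02798386]), array([1.15078144e+00, 2.92161423e+00, 1.85664082e-03]))
0.32718344458591103 [-0.34722311 -0.47824714  3.4503229 ] 17.9167
spacer 0.89 [319.9 244.2] [0.5111 0.2301 0.14  ]
[ 0.25007983  0.38029566 -0.99355003] 0.3267635775173618 19.0333 (array([0.51076178, 0.23041146, 0.15849709]), array([-1.15064555e+00, -2.92096860e+00,  2.63735061e-03]))
```

View pics/e.png

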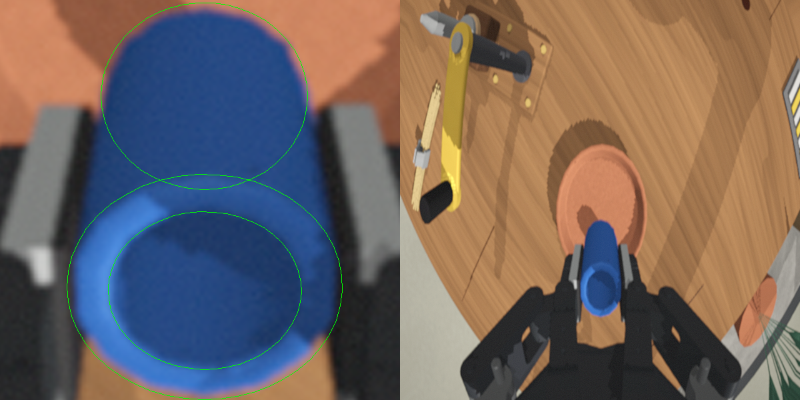

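```bash
cat >> h.py <<'E'
def settle(target,rot,v=.15):
    """go to target, then cancel the standing xy error"""
    t=np.array(target,float);move_l(t,v,rot);sleep(.15);e=t-pose()[0]
    if np.linalg.norm(e)>.0003: move_l(t+e,.05,rot);sleep(.15)
    return t+e,t-pose()[0]
def descend(cmd,zs,rot,f0,gain=.00012,stop=12):
    c=np.array(cmd)
    for z in zs:
        c[2]=z; hit=move_l(c,.06,rot,until_force=stop)
        s=get_state();F=np.array(s["contact_force"])-f0
        print(round(z,4),hit,np.round(F,1),np.round(s["position"],4),round(s["clock"],2))
        if hit: break
        if np.hypot(F[0],F[1])>2: c[:2]+=np.clip(gain*F[:2],-.0008,.0008)
    return c,hit
E
python3 - <<'E'
from h import *
r=down(np.radians(198));t=np.array([.5450,-.0199,.215])
p=pose()[0];move_l([p[0],p[1],.215],.25)
movep(t,r);t[2]=.188
c,e=settle(t,r);print(c,e);f0=np.array(get_state()["contact_force"])
f,p=look(dict(point=.15));
st=(.5448,-.0192)
overlay(f,p,[(*st,.065,.018),(p[0][0],p[0][1],p[0][2]-.0225,.015)],(*st,.12),"o4",50)
off=c[2]-.188
c,hit=descend(c,np.array([.178,.168,.158,.148,.138])+off,r,f0,stop=10)
grab_frame("scene") 
f=grab_frame("scene");cv2.imwrite("pics/s1.png",cv2.resize(f["img"][110:260,230:380,::-1],(400,400)));side("o4","s1","g")
E
```

```text
[ 0.54446174 -0.02009698  0.18714828] [0.00045465 0.00025412 0.00066288]
point 0.75 [324.2 230.8] [ 0.543 -0.021  0.15 ]
0.1771 False [-0.7 -0.8  1.1] [ 0.5439 -0.02    0.1764] 22.07
0.1671 False [-1.  -1.4  0.8] [ 0.544  -0.02    0.1665] 22.38
0.1571 False [ 0.  -0.7  1.4] [ 0.544  -0.02    0.1566] 22.7
0.1471 False [-1.1 -0.2  0.2] [ 0.544  -0.02    0.1466] 23.02
0.1371 False [-1.  -0.5 -0. ] [ 0.544  -0.02    0.1366] 23.33
```

View pics/g.png

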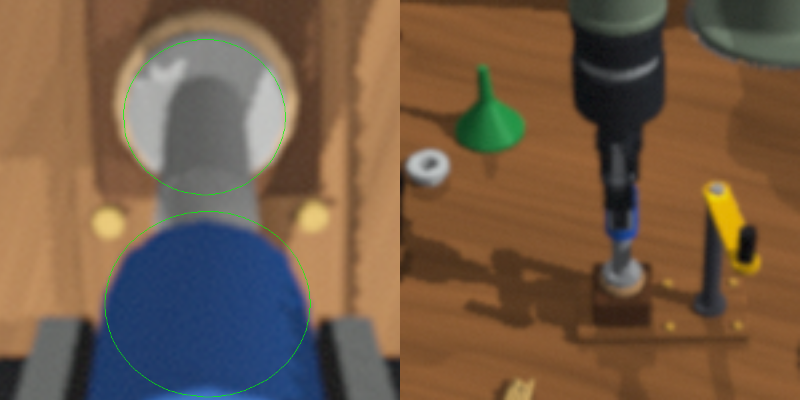

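Run:
```python
from h import *
r=down(np.radians(198));p=pose()[0];f0=np.array([0,0,0.])
c=np.array([.5443,-.0199,.1371])
c,hit=descend(c,[.125,.113,.101,.094],r,f0,stop=10)
if not hit:
    c[2]=.076;hit=move_l(c,.03,r,until_force=6)
s=get_state();print(hit,s["position"],s["contact_force"],s["clock"])
```

```text
0.125 False [ 0.1  0.4 -0.6] [ 0.5437 -0.0198  0.1244] 23.78
0.113 False [-0.3  0.3 -0.3] [ 0.5438 -0.0198  0.1124] 24.13
0.101 False [-0.3  0.2 -0.7] [ 0.5438 -0.0198  0.1004] 24.48
0.094 False [-1.3 -1.4 -0.7] [ 0.5439 -0.0198  0.0936] 24.75
True [ 0.54478997 -0.01998369  0.08519919] [-0.53257203  0.96179429  7.26993747] 25.1583
```

Run:
```python
from h import *
let_go();p=pose()[0];move_l([p[0],p[1],.2],.2)
f,q=look(dict(spacer=.065));
st=(.5445,-.0192);overlay(f,q,[(*st,.115,.015),(*st,.065,.015),(*st,.065,.018)],(*st,.1),"o5",50)
yaw=np.radians(77);cu=np.array([.4255,-.2865]);ty=R.from_rotvec(down(yaw)).as_matrix()[:2,1]
move_l([p[0],p[1],.25],.3)
movep(np.r_[cu+ty*.05,.20],down(yaw));sleep(.2)
f,p=look(dict(stop_cup=0,pot=0,funnel=0))
for d in silhouettes("wrist","stop_cup")[:2]: print("sil",round(d["score"],2),d["centre"],d["mask"].sum())
overlay(f,p,[(*cu,.02,.0225),(*cu,.02,.0105)],(*cu,.02),"o6",40);side("o5","o6","i");print(get_state()["clock"])
```

```text
spacer 0.62 [318.1 190.2] [ 0.5459 -0.0184  0.065 ]
stop_cup 0.91 [321.6 127.9] [ 0.424  -0.2843  0.    ]
stop_cup 0.37 [612.1 222.8] [0.6587 0.1841 0.    ]
pot 0.86 [327.1 208.6] [ 0.5165 -0.2987  0.    ]
funnel 0.74 [326.2  39.8] [ 0.3292 -0.2575  0.    ]
sil 0.93 [318.4, 136.7] 1171
28.7583
```

View pics/i.png

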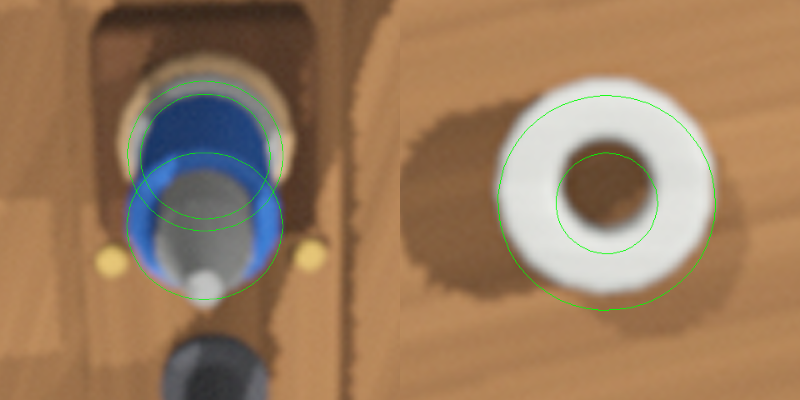

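Run:
```python
from h import *
r=down(np.radians(77));x,y=.4221,-.2857
movep([x,y,.09],r);move_l([x,y,.001],.12,until_force=8);sleep(.15)
print(pose()[0]);grab(45);s=get_state();print(s["finger_gap"],s["contact_force"],s["clock"])
z0=s["position"][2]
move_l([x,y,.12],.2);sleep(.2)
f,p=look(dict(stop_cup=.12));s=get_state();print(s["contact_force"],s["finger_gap"],s["clock"],p)
zt=p[0][2]+.02-z0
overlay(f,p,[(p[0][0],p[0][1],zt,.0225),(p[0][0],p[0][1],zt,.0105)],(p[0][0],p[0][1],zt-.01),"o7",45)
cv2.imwrite("pics/w5.png",f["img"][:,:,::-1]);side("o7","w5","j")
```

```text
[ 0.4227847  -0.28626858  0.00188065]
0.509170686398014 [-1.57538806  1.60042155  6.90739619] 30.8417
stop_cup 0.95 [321.3 259.2] [ 0.4202 -0.284   0.12  ]
[ 0.44726867  0.81349395 -1.61616488] 0.5039143742053199 31.8833 (array([ 0.42127258, -0.28495658,  0.11855827]), array([-2.45649862e+00, -1.95386669e+00,  6.51807606e-04]))
```

View pics/j.png

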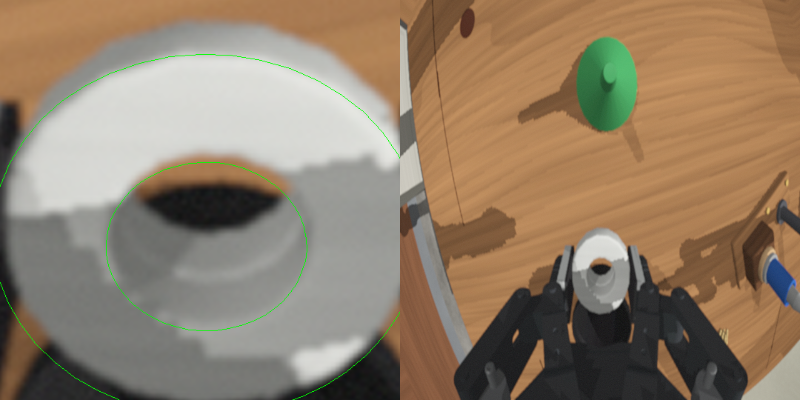

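Run:
```python
from h import *
r=down(np.radians(18));t=np.array([.5444,-.0195,.20])
p=pose()[0];move_l([p[0],p[1],.19],.25)
movep(t,r);sleep(.4);c=t.copy();c[2]=.175;move_l(c,.1);sleep(.3)
e=np.r_[(t-pose()[0])[:2],0];print(e);c=c+e;move_l(c,.03);sleep(.3);print(pose()[0])
f0=np.array(get_state()["contact_force"])
f,q=look(dict(point=.15))
st=(.5444,-.0192);overlay(f,q,[(*st,.15,.003),(*st,.065,.018),(q[0][0],q[0][1],q[0][2]+.018,.0225)],(*st,.15),"o8",50)
c,hit=descend(c,[.163,.153,.146,.139,.132,.126],r,f0,stop=8)
f=grab_frame("scene");cv2.imwrite("pics/s2.png",cv2.resize(f["img"][140:230,270:360,::-1],(400,400)));side("o8","s2","k")
```

```text
[-3.66189384e-04  5.62489930e-05  0.00000000e+00]
[ 0.54399639 -0.01942458  0.17497453]
point 0.96 [319.5 242. ] [ 0.5439 -0.0205  0.15  ]
0.163 False [-0.1 -1.2 -0.8] [ 0.5434 -0.0193  0.1622] 35.84
0.153 False [ 0.  -0.2  0. ] [ 0.5436 -0.0194  0.1524] 36.16
0.146 False [ 0.7 -0.6 -1.3] [ 0.5436 -0.0194  0.1455] 36.42
0.139 False [ 0.1 -0.9 -0.3] [ 0.5437 -0.0194  0.1385] 36.69
0.132 False [-0.1 -0.9 -0.5] [ 0.5436 -0.0194  0.1315] 36.96
0.126 False [ 0.2  0.2 -0.3] [ 0.5437 -0.0194  0.1255] 37.21
```

View pics/k.png

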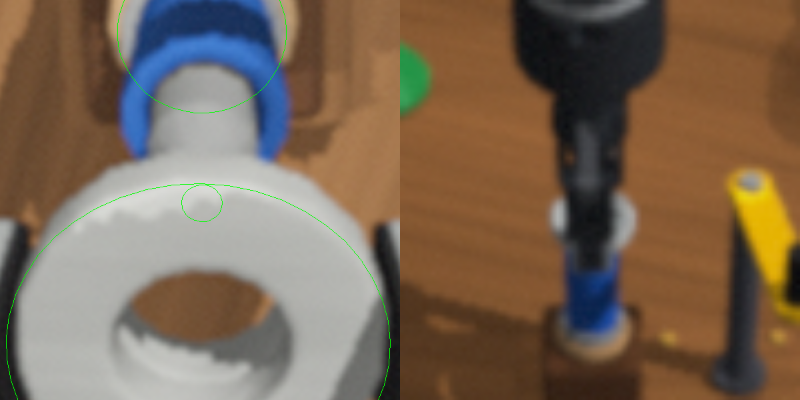

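Run:
```python
from h import *
p=pose()[0];c=np.array([.5440,-.0194,.107])
hit=move_l(c,.03,until_force=6);s=get_state();print(hit,s["position"],s["contact_force"],s["clock"])
sleep(.1);let_go();p=pose()[0];move_l([p[0],p[1],.19],.2)
f,q=look(dict(stop_cup=.115))
st=(.5444,-.0192);overlay(f,q,[(*st,.135,.0225),(*st,.065,.018),(*st,.15,.003)],(*st,.11),"o9",50)
move_l([p[0],p[1],.26],.3);grab(30)
th0=1.82
p,r=arc(th0,.05,.26);movep(p,r)
f,q=look(dict(keeper_knob=.198));
p,r=arc(th0,.05,.174);move_l(p,.2,r)
p,r=arc(th0,.025,.174);move_l(p,.08,r)
for th in np.arange(1.5,.29,-.3):
    p,r=arc(th,.023,.174);move_l(p,.09,r)
p,r=arc(.1,.023,.174);move_l(p,.06,r);s=get_state();print(np.round(s["contact_force"],1),s["position"]-p)
p,r=arc(-.12,.020,.174);hit=move_l(p,.03,r,until_force=6)
s=get_state();print(hit,np.round(s["contact_force"],1),s["position"],s["clock"])
d=(s["position"][:2]-PIV);a0=np.arctan2(d[1],d[0]);print("theta finger",a0-A0,np.linalg.norm(d))
p,r=arc(0,.06,.174);move_l(p,.15,r);p[2]=.28;move_l(p,.3,r)
f=grab_frame("scene");cv2.imwrite("pics/s3.png",cv2.resize(f["img"][130:250,250:370,::-1],(400,400)));side("o9","s3","l")
f,q=look(dict(keeper_knob=.198,keeper_pivot=.158),"w6")
```

```text
True [ 0.54443061 -0.01950533  0.11668962] [-0.6392269  -0.84176273  7.16741583] 37.6833
stop_cup 0.71 [323.  210.4] [ 0.5454 -0.0177  0.115 ]
keeper_knob 0.95 [250.6 212.3] [0.5864 0.1053 0.198 ]
[ 1.3 -0.4 -0.3] [2.88422703e-04 4.69525645e-04 5.93454789e-05]
True [2.4 1.1 1.8] [ 0.56478705 -0.01236578  0.17413445] 45.7667
theta finger 0.24474708801043077 0.0874367258899256
keeper_knob 0.96 [247.3 207.9] [ 0.5463 -0.0176  0.198 ]
keeper_pivot 0.64 [249.8  98.6] [0.5167 0.0612 0.158 ]
```

View pics/l.png

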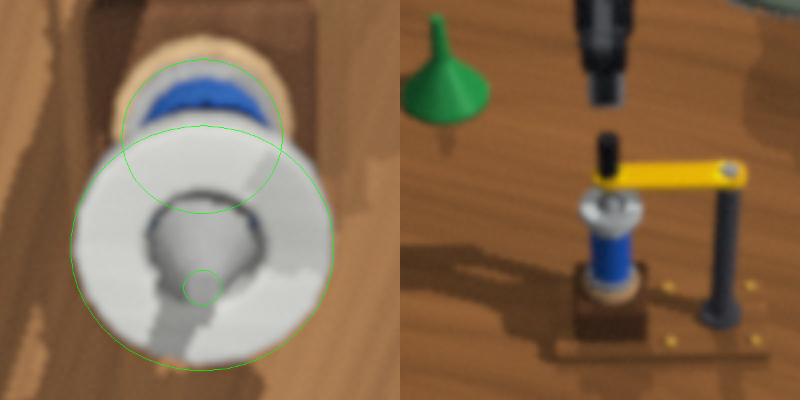

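Run:
```python
from h import *
p,r=arc(0,.04,.26);move_l(p,.3,r);p[2]=.176;move_l(p,.2,r);sleep(.2)
for F in(10,14):
    p,r=arc(0,.012,.176);hit=move_l(p,.03,r,until_force=F)
    s=get_state();print(hit,np.round(s["contact_force"],1),s["position"],s["clock"])
    a=A0;print("tangential offset",(s["position"][:2]-PIV)@[-np.sin(a),np.cos(a)])
p,r=arc(0,.06,.176);move_l(p,.12,r);p[2]=.30;move_l(p,.3,r)
ty=R.from_rotvec(r).as_matrix()[:2,1]
movep(np.r_[np.array([.535,.02])+ty*.06,.32],r);sleep(.2)
f,q=look(dict(keeper_knob=.198,keeper_pivot=.158,stop_cup=.115));st=(.5444,-.0192)
overlay(f,q,[(*st,.198,.008),(*st,.135,.0225),(*PIV,.164,.012)],(.535,.02,.15),"o10",50)
f=grab_frame("top");cv2.imwrite("pics/t3.png",cv2.resize(f["img"][120:340,160:480,::-1],(400,400)));side("o10","t3","m");print(get_state()["clock"])
```

```text
True [3.1 1.1 1. ] [ 0.56477081 -0.01250124  0.17616454] 48.5833
tangential offset 0.021128863380757305
True [3.3 1.  0.3] [ 0.56484261 -0.01241624  0.17653699] 48.8167
tangential offset 0.02122375281220243
keeper_knob 0.85 [318.2 173.3] [ 0.5457 -0.0189  0.198 ]
keeper_pivot 0.73 [315.9  77.5] [0.5162 0.0617 0.158 ]
stop_cup 0.79 [318.9 156.4] [ 0.5452 -0.0179  0.115 ]
50.6667
```

View pics/m.png

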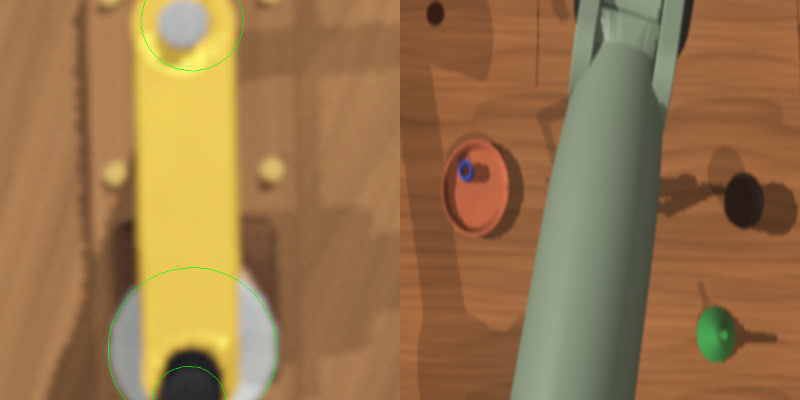

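```bash
python3 -c "
from h import *
sign_off()"
```

```text
the job is handed in; nothing more can be done
```

The dibber is set for shallow sowing, and the job was handed in at about 51 s on the robot's clock. I carried out the steps in the order you asked:

- **Hasp off:** I pushed it to about 1.8 rad, well clear of the point.
- **Long spacer:** I lowered it by gripper until it touched down, then released it. In the wrist picture it lines up with its expected seated position on the shoulder.
- **Stop cup:** I lowered it rim up until it touched the spacer, then released it. The wrist picture shows it where it should be, with the point coming through its bore.
- **Hasp back:** I swung it back until it stopped. A second, firmer push stopped within about 0.3 mm of the same place, so I take that as the end stop.

**Final pictures:** The strap lies over the cup and the point, with the knob about 1 mm from the stem's axis. The saucer, short spacer, pot and funnel look undisturbed. I did not look at the skewers again, but no motion came near them.

**Checks that disagreed:** The firmer hasp push was meant to stop at 10–14 N, but just afterwards the force read only about 3 N. The networks' positions for the knob, point and pivot varied by up to about 4 mm between views. For the fits I used the picture overlays and the forces felt on contact instead.

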